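# Snap the isolator key onto its keeper hook

## Robot

A 7-joint arm with a two-finger parallel gripper is mounted at the origin on the work surface; the furniture and walls round the work are solid. World frame = base frame: x ahead of the robot, y to its left, z up, the work surface at z = 0. Lengths are in m, angles in rad, forces in N, time in s.
With the tool pointing down it reaches from about 0.4 to 0.85 m from the base axis. Payload 10.4 kg.
Tool frame: the origin (TCP) lies midway between the tips of the shut fingers; the grasp point (between the pads) lies 19 mm behind it; z points along the fingers, x is the direction in which the jaws open and shut, and the axes are right-handed (so a half turn about z gives the same grasp; the last joint's range is limited). The gripper opens to 87 mm and grips with 3 to 60 N. Pads are 19 mm wide; open, the fingers measure 117 mm over their backs; the gripper's body (75 mm by 190 mm) begins 51 mm behind the grasp point.
Start: joints at [-1.245, 0.332, -0.065, 1.46, 0.022, 1.35, -0.088], TCP at [0.214, 0.587, 0.223] pointing down, gripper open.
Joint ranges: [-2.6, 2.6], [-0.5, 2.12], [-1.47, 1.34], [0.16, 2.42], [-1.27, 4.41], [0.06, 2.06], [-2.6, 2.6]. Speed limits (rad/s): [2.22, 2.22, 2.79, 2.79, 3.14, 3.14, 3.14].

## Interface

Orientations are given as a unit quaternion [x, y, z, w].
In Python, from bench import r gives the robot as it stands. The module is installed in compiled form; this text tells all that it offers.
- The arm moves only by the tool play_rows, never from a script. Its argument "commands" is a list of rows, each a list of 7 numbers: the shift along the world's x, y, z in cm, then the turn, a rotation vector about the world's x, y, z in rad, then the finger opening in cm, from 0 to 8.7. A call has 1 to 20 rows; each row shifts and turns the commanded pose from where the row before left it; what a row does not reach is not made up. A row lasts 1/8 s, in which the tool goes at most 62.5 mm and 10.7 degrees, less where a joint would pass 70% of its speed; a pose out of reach is approached as far as the arm can. A call is refused whole if a number of a shift passes 6.25 or a number of a turn 0.188, either way. A call with a gripper value outside its range is refused whole. The fingers move at their own pace and stop on an object; "grip_force" is the grip in N (left out, the last holds). Time passes only in rows, so rows that do not move let the fingers close. It gives the time, the measured TCP pose, the force and the opening at its end, in the units of the state.
- r.read_state(): the state, without advancing time (a new reading comes with each control period).
- r.camera(name): name is "side" or "top" or "wrist"; returns a dict with "img" (400x640x3 uint8, red, green, blue), "K" (3x3 intrinsics, pixels), "camera_from_world" (4x4, takes a point from world to camera coordinates). Camera axes: x right, y down, z forward; pixel columns grow to the right and rows downward; lengths in m; the calibration is good to about 2 mm. A picture is of the moment at which its call begins. There is no depth.
- r.close_job(): hands the job in, once; it reports no verdict.
The state is a dict: "time": time; "joint_positions": joint angles; "joint_vel": joint speeds; "joint_torque": joint torques, N m; "ee_pos": TCP position; "eef_rot": TCP orientation; "ft_force": force on the tool from outside, world axes, zero at the start; "torque": the same for the moment, N m; "width": finger opening in m.
Only numpy, scipy, OpenCV 4.12 (cv2) and the standard library are available. Lean on these libraries where they do the work, as an engineer would, in place of code of your own. Each camera call takes 0.05 s, during which the arm holds its last target. There are 200 camera calls.

## Task

Put the red-handled isolator key onto the keeper: slip its eye over the hook's upright nose with the handle on the long free side of the seat, and press it down past the sprung brass gate until it lies inside and the gate snaps shut behind it. Then, still holding the handle, pull the key straight up against the underside of the shut gate with a gentle tug of about 8 newtons for half a second to prove that it is caught, set it back down level on the seat, and let go. Be gentle (never load the keeper with more than 25 newtons), never touch the keeper with the gripper, and leave the other things on the bench where they are.

Things in the scene. Friction and masses are not known exactly. Their poses are not given: they have to be found in the camera images.
- key: Isolator key, 85 to 170 g, standing flat, handle up. Steel eye: ring of 25 mm outer and 15 mm hole diameter, 6 mm thick; its plate, 20 mm wide, runs on to 56 mm from the eye's centre towards key -x and carries the red handle. Origin: centre of the hole, at the underside; z up.
- handle (a point): Middle of the key's upright red plastic handle, 42 mm from the eye's centre towards key -x, 40 mm above the underside. Handle: 28 mm long (key x), 16 mm wide (key y), from 6 to 68 mm above the underside. Grasp it across the 16 mm width. Axes as the key's.
- keeper: Fixed stand: grey foot 110 x 90 x 12 mm, 20 mm column, clamped on it a head: seat 46 mm wide from x = -66 to +48 mm, and on it a snap hook, a U of 10 mm round bar open at the top. Origin: on the bench under the axis of the hook's upright nose; z up; the shank stands at x = +34 mm. The key goes on with its axes parallel to the keeper's (handle over the -x part).
- seat_low (a point): Fixed point on the nose's axis 66 mm above the bench, the lowest the seat's top can be. The true seat is 0 to 8 mm above it (NOT reported, does not change in use): feel or see it. Above the true seat: domed nose tip 46 mm, shank top 53 mm, shut gate 32 to 36 mm. The seat is faced with black rubber that gives 1 mm per 3 N, 5 mm at most; the rest is rigid but for the gate.
- gate (a joint): Brass gate (10 mm wide, rounded tip) from shank to nose, rad: 0 shut (level), grows as it is pushed down, to 1.25; sprung shut, cannot open upward. The key pushes it to 0.55-0.85 with 3 to 10 N; it snaps back when the key's underside is 16 to 8 mm above the true seat. Caught, the key can rise 26 mm from the seat to meet the gate's underside: a stiff stop, creep up.
- jar: Bystander: clear screw jar with red lid, 66 mm wide, 84 mm high; origin under its centre.
- black_tape: Bystander: roll of black tape, 59 mm across, 19 mm high; origin under its centre.
- wood_block: Bystander: dark wooden block, 45 x 90 x 24 mm; origin under its centre.

How it is judged:
By the outcome, as a careful person would: the job done as asked, in the order asked, and still so for the second after the job is handed in, with the robot touching nothing.
It also fails if it takes over 72 s, if anything falls off the work surface, if the arm or the gripper's body presses on something with over 40 N, if the wrist force passes 120 N, or if a joint passes its speed limit or range.

## Working session

There is one attempt and no reset: what is moved stays moved. The work goes in short steps, Python scripts to look and compute and a tool call to move; the robot and the scene stay as the last step left them, time stands still between calls to the robot, and variables do not carry over. Pictures are saved under pics/ and viewed, about 8 in all and at most 12, crops included, and the job is handed in when it is done.

Besides the shell and the picture viewer there is one more tool, called as name([rows], argument=value, ...), one row to a line, values as JSON. play_rows: Moves the arm, as the interface text tells. Its arguments: {"type":"object","properties":{"commands":{"type":"array","items":{"type":"array","items":{"type":"number"}}},"grip_force":{"type":"number"}},"required":["commands"]}

```bash
mkdir -p pics; cat > h.py <<'E'
import numpy as np, cv2
from bench import r
def cam(n,save=None):
    c=r.camera(n)
    if save: cv2.imwrite('pics/'+save,c['img'][:,:,::-1])
    return c
def ray(c,u,v):
    T=np.array(c['camera_from_world']);R=T[:3,:3];o=-R.T@T[:3,3]
    return o,R.T@np.linalg.inv(c['K'])@np.array([u,v,1.])
def onz(c,u,v,z):
    o,d=ray(c,u,v);return o+d*(z-o[2])/d[2]
def proj(c,p):
    T=np.array(c['camera_from_world']);q=np.array(c['K'])@(T[:3,:3]@np.array(p)+T[:3,3]);return q[:2]/q[2]
def tri(c1,p1,c2,p2):
    o1,d1=ray(c1,*p1);o2,d2=ray(c2,*p2)
    s=np.linalg.lstsq(np.c_[d1,-d2],o2-o1,rcond=None)[0]
    a=o1+s[0]*d1;b=o2+s[1]*d2;return (a+b)/2,np.linalg.norm(a-b)
def st():
    s=r.read_state();print('t',s['time'],'p',np.round(s['ee_pos'],4),'q',np.round(s['eef_rot'],4),'f',np.round(s['ft_force'],2),'w',s['width'])
    return s
E
python3 - <<'E'
from h import *
st()
a=cam('top')['img'];b=cam('side')['img']
for n,i in(('top',a),('side',b)): cv2.imwrite(f'pics/{n}0.png',i[:,:,::-1])
E
```

```text
t 0.0 p [0.2135 0.587  0.2218] q [ 8.191e-01  5.737e-01 -5.000e-04  4.000e-04] f [-0.14  0.47 -0.28] w 0.08703660071699057
```

View pics/top0.png

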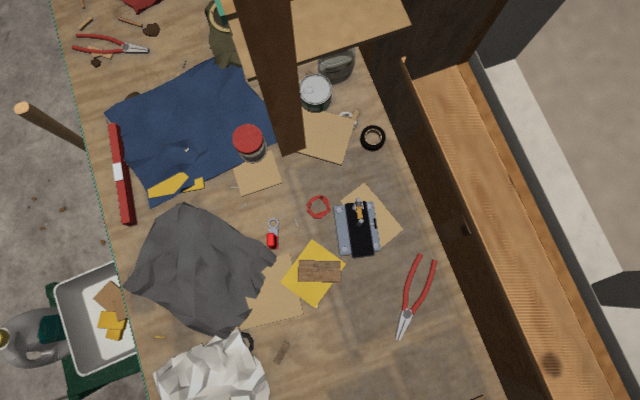

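View pics/side0.png

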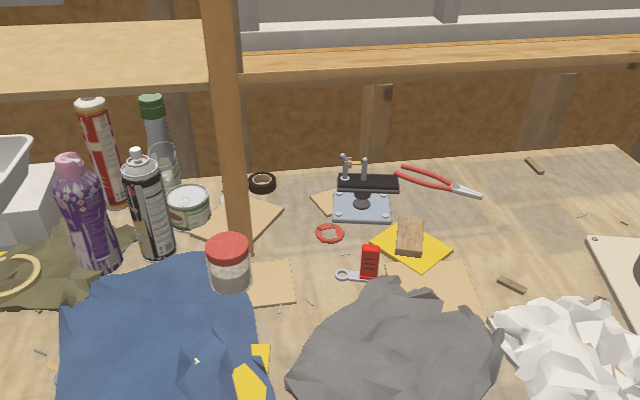

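The top view shows the key at about (272,232), the keeper at (358,228), the block at (319,271), the jar at (249,140) and the tape at (373,137). Next I'll take enlarged crops for pixel accuracy.

```bash
python3 - <<'E'
from h import *
t=cam('top');s=cam('side')
a=cv2.resize(t['img'][180:290,250:400],None,fx=5,fy=5,interpolation=2)[:300*2]
b=cv2.resize(s['img'][145:285,325:425],None,fx=4,fy=4,interpolation=2)
cv2.imwrite('pics/t1.png',a[:,:,::-1]);cv2.imwrite('pics/s1.png',b[:,:,::-1])
for n,c in(('top',t),('side',s)):
    T=c['camera_from_world'];print(n,'cam at',-T[:3,:3].T@T[:3,3], 'K',c['K'][0,0])
    print('x/y/z dirs',[(proj(c,np.array([.5,.1,0])+e)-proj(c,[.5,.1,0])).round(1) for e in np.eye(3)*.05])
    hsv=cv2.cvtColor(c['img'],cv2.COLOR_RGB2HSV)
    m=((hsv[...,0]<8)|(hsv[...,0]>172))&(hsv[...,1]>170)&(hsv[...,2]>90)
    n,l,stt,ce=cv2.connectedComponentsWithStats(m.astype(np.uint8))
    for i in range(1,n):
        if stt[i,4]>25: print(stt[i],ce[i].round(1))
for nm,p,z in(('keytop',(271,241),.068),('ring',(274,223),.006),('keeper',(358,228),.07),('jar',(248,139),.084),('tape',(373,137),.019),('block',(319,271),.024),('ringtape',(318,207),0)): print(nm,onz(t,*p,z).round(3))
E
```

```text
top cam at [ 0.3992466  -0.07231516  0.9280748 ] K 423.6429119259204
x/y/z dirs [array([ -1. , -22.7]), array([-22.9,   2. ]), array([-4.6, -2.2])]
[84 34 38 11 93] [103.6  37.7]
[73 46 11  5 30] [78.3 48.2]
[107  49  15   4  29] [114.7  50.7]
[308 197   8  15  35] [310.4 202.9]
[310 209  19   9  48] [320.  213.2]
[267 233   8  14  97] [270.2 239.5]
[422 273   9  22  28] [426.  284.5]
side cam at [0.52804084 0.59890128 0.57059876] K 495.9646195262553
x/y/z dirs [array([-33.6,  -2.6]), array([-0.6, 27.5]), array([  2.3, -23.6])]
[362 244  18  15 150] [370.1 249.2]
[360 258  18  21  94] [368.6 271.2]
keytop [0.493 0.021 0.068]
ring [0.538 0.018 0.006]
keeper [ 0.504 -0.157  0.07 ]
jar [0.708 0.054 0.084]
tape [ 0.712 -0.218  0.019]
block [ 0.426 -0.071  0.024]
ringtape [ 0.566 -0.081  0.   ]
```

View pics/t1.png

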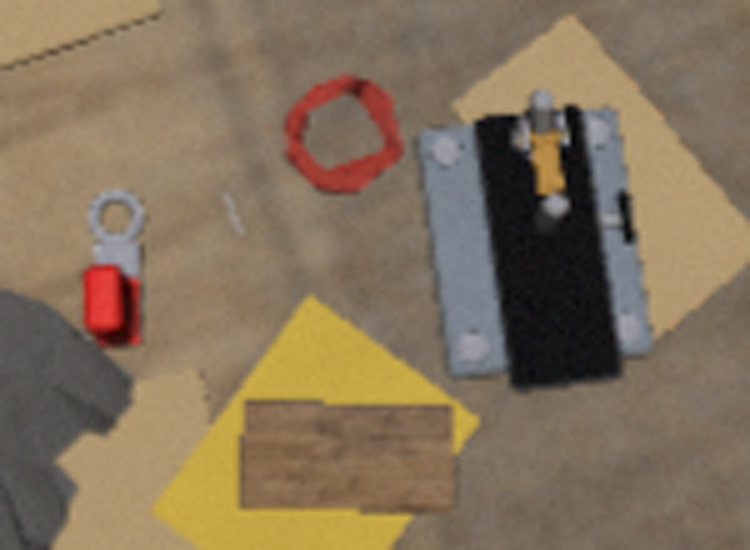

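View pics/s1.png

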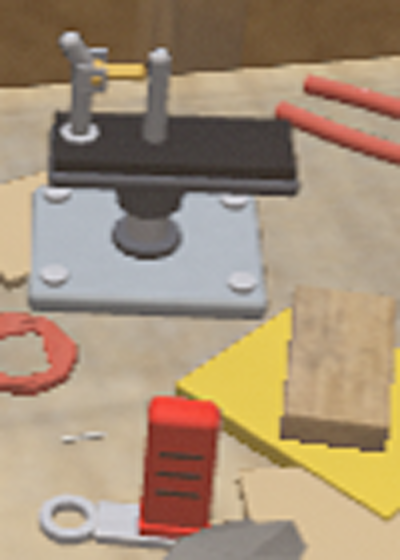

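The crops show the ring centre at top (273.2,222.8) and the handle top at about (270.8,240). The nose tip is at top (361.2,221) / side (364.8,158.3), and the shank top at top (358.2,200) / side (342.5,154.5). The gate is shut.

```bash
python3 - <<'E'
from h import *
t=cam('top');s=cam('side')
T=lambda x,y:((x+.5)/5+249.5,(y+.5)/5+179.5)
S=lambda x,y:((x+.5)/4+324.5,(y+.5)/4+144.5)
def p(n,a,b):
    q,e=tri(t,T(*a),s,S(*b));print(n,q.round(4),'gap',round(e,4))
    return q
n=p('nosetip',(556,204),(159,52));k=p('shanktop',(541,97),(70,38))
rg=p('ring',(116,214),(70,519))
print('ring on z6mm top',onz(t,*T(116,214),.006),'side',onz(s,*S(70,519),.006))
print('nose z.117 top',onz(t,*T(556,204),.117),'side',onz(s,*S(159,52),.117))
h=onz(t,*T(104,300),.068);print('handle top',h)
d=k-n;print('keeper yaw nose-shank',np.degrees(np.arctan2(d[1],d[0])))
for a,b in(((512,388),(477,117)),((622,375),(580,107))):
    d=onz(t,*T(*b),.07)-onz(t,*T(*a),.07);print('seat edge yaw',np.degrees(np.arctan2(d[1],d[0])),np.linalg.norm(d))
d=onz(t,*T(116,214),.006)-h;print('key yaw',np.degrees(np.arctan2(d[1],d[0])),np.linalg.norm(d[:2]))
for z in(.066,.07,.074):print('seat corners side',[onz(s,*S(*q),z).round(4) for q in((297,185),(300,150) )])
E
```

```text
nosetip [ 0.512  -0.1597  0.1169] gap 0.0
shanktop [ 0.5524 -0.1577  0.1229] gap 0.0017
ring [0.5385 0.0211 0.005 ] gap 0.0023
ring on z6mm top [0.53948483 0.02091123 0.006     ] side [0.53730453 0.02247709 0.006     ]
nose z.117 top [ 0.51203176 -0.15972618  0.117     ] side [ 0.51204839 -0.15954527  0.117     ]
handle top [0.49543835 0.02160552 0.068     ]
keeper yaw nose-shank 2.9478992868120413
seat edge yaw 1.6130561275343802 0.11106480412647622
seat edge yaw 2.520481105768656 0.11029549148978182
key yaw -0.9030579284301592 0.04405195164180336
seat corners side [array([ 0.4469, -0.1368,  0.066 ]), array([ 0.4444, -0.1652,  0.066 ])]
seat corners side [array([ 0.4475, -0.131 ,  0.07  ]), array([ 0.4451, -0.1591,  0.07  ])]
seat corners side [array([ 0.4482, -0.1251,  0.074 ]), array([ 0.4458, -0.1531,  0.074 ])]
```

play_rows([
  [1.75, -3.5, -0.2, 0, 0, 0.021, 8.7],
  [1.75, -3.5, -0.2, 0, 0, 0.021, 8.7],
  [1.75, -3.5, -0.2, 0, 0, 0.021, 8.7],
  [1.75, -3.5, -0.2, 0, 0, 0.021, 8],
  [1.75, -3.5, -0.2, 0, 0, 0.021, 7],
  [1.75, -3.5, -0.2, 0, 0, 0.021, 6],
  [1.75, -3.5, -0.2, 0, 0, 0.021, 6],
  [1.75, -3.5, -0.2, 0, 0, 0.021, 6],
  [1.75, -3.5, -0.2, 0, 0, 0.021, 6],
  [1.75, -3.5, -0.2, 0, 0, 0.021, 6],
  [1.75, -3.5, -0.2, 0, 0, 0.021, 6],
  [1.75, -3.5, -0.2, 0, 0, 0.021, 6],
  [1.75, -3.5, -0.2, 0, 0, 0.021, 6],
  [1.75, -3.5, -0.2, 0, 0, 0.021, 6],
  [1.75, -3.5, -0.2, 0, 0, 0.021, 6],
  [1.75, -3.5, -0.2, 0, 0, 0.021, 6],
  [0, 0, 0, 0, 0, 0, 6],
  [0, 0, 0, 0, 0, 0, 6],
])

```text
time: 2.55
ee_pos: [0.4934, 0.028, 0.1905]
eef_rot: [0.712, 0.703, 0.0, -0.0]
ft_force: [-0.5, 0.4, 0.2]
width: 0.0604
```

```bash
python3 - <<'E'
from h import *
s=st();print(np.round(s['joint_positions'],2))
w=cam('wrist','w1.png')
print([proj(w,q).round(1) for q in ([.496,.0215,.068],[.538,.0215,.006])])
E
```

```text
t 2.55 p [0.4934 0.028  0.1905] q [ 7.116e-01  7.026e-01  0.000e+00 -2.000e-04] f [-0.46  0.4   0.17] w 0.0603720939011686
[-0.59  0.05  0.46  1.86 -0.03  1.23  1.44]
[array([319.3, 194. ]), array([321.3, 215.2])]
```

View pics/w1.png

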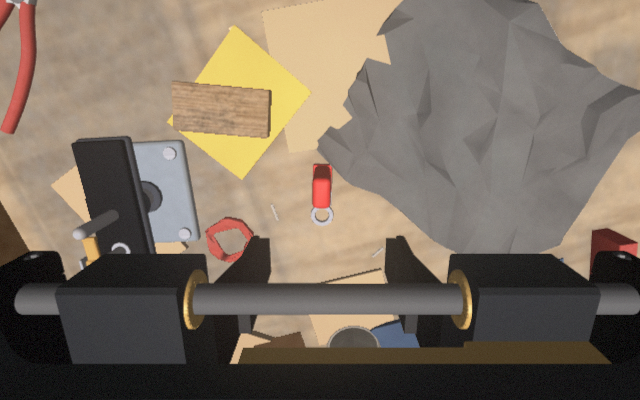

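The wrist view shows the handle top at about (321,193) and the ring at (322,215), within about 2 px of prediction. The fingers are aligned and clear of their neighbours. I'll descend and grasp.

play_rows([
  [0.26, -0.55, -1, 0, 0, 0, 6],
  [0, 0, -2.5, 0, 0, 0, 6],
  [0, 0, -2.5, 0, 0, 0, 6],
  [0, 0, -2.5, 0, 0, 0, 6],
  [0, 0, -2.5, 0, 0, 0, 6],
  [0, 0, -2.5, 0, 0, 0, 6],
  [0, 0, -1.5, 0, 0, 0, 6],
  [0, 0, -1, 0, 0, 0, 6],
  [0, 0, -0.45, 0, 0, 0, 6],
  [0, 0, 0, 0, 0, 0, 3],
  [0, 0, 0, 0, 0, 0, 2],
  [0, 0, 0, 0, 0, 0, 1],
  [0, 0, 0, 0, 0, 0, 0.5],
  [0, 0, 0, 0, 0, 0, 0.5],
  [0, 0, 0, 0, 0, 0, 0.5],
], grip_force=55)

```text
time: 4.47
ee_pos: [0.4962, 0.022, 0.0262]
eef_rot: [0.712, 0.703, 0.0, -0.0]
ft_force: [-0.7, 0.5, 2.1]
width: 0.0157
```

play_rows([
  [0, 0, 0.5, 0, 0, 0, 0.5],
  [0, 0, 1.5, 0, 0, 0, 0.5],
  [0, 0, 2.5, 0, 0, 0, 0.5],
  [0, 0, 3, 0, 0, 0, 0.5],
  [0, 0, 3, 0, 0, 0, 0.5],
  [0, 0, 2.5, 0, 0, 0.01, 0.5],
  [-0.2, -1, 1, 0, 0, 0.01, 0.5],
  [-0.3, -2, 0, 0, 0, 0.01, 0.5],
  [-0.3, -2, 0, 0, 0, 0.01, 0.5],
  [-0.3, -2, 0, 0, 0, 0.01, 0.5],
  [-0.3, -2, 0, 0, 0, 0, 0.5],
  [-0.3, -2, 0, 0, 0, 0, 0.5],
  [-0.3, -2, 0, 0, 0, 0, 0.5],
  [-0.3, -2, 0, 0, 0, 0, 0.5],
  [-0.3, -2, 0, 0, 0, 0, 0.5],
  [-0.3, -1.3, 0, 0, 0, 0, 0.5],
  [0, 0, 0, 0, 0, 0, 0.5],
  [0, 0, 0, 0, 0, 0, 0.5],
])

```text
time: 6.72
ee_pos: [0.4672, -0.1604, 0.166]
eef_rot: [0.694, 0.72, 0.0, -0.0]
ft_force: [-0.5, 0.6, -1.1]
width: 0.0153
```

```bash
python3 - <<'E'
from h import *
st()
s=cam('side');w=cam('wrist');t=cam('top')
a=cv2.resize(s['img'][110:230,310:430],None,fx=4,fy=4,interpolation=2)
b=cv2.resize(t['img'][180:260,310:390],None,fx=4,fy=4,interpolation=2);b=cv2.copyMakeBorder(b,0,160,0,0,0)
cv2.imwrite('pics/c2.png',np.hstack([a,b])[:,:,::-1])
cv2.imwrite('pics/w2.png',w['img'][:,:,::-1])
E
```

```text
t 6.725 p [ 0.4672 -0.1604  0.166 ] q [ 6.936e-01  7.204e-01  1.000e-04 -2.000e-04] f [-0.51  0.55 -1.08] w 0.015326519410060538
```

View pics/c2.png

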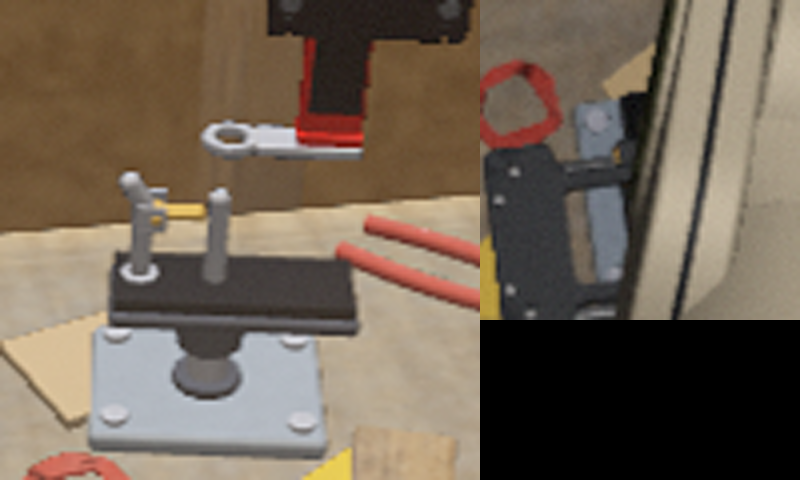

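View pics/w2.png

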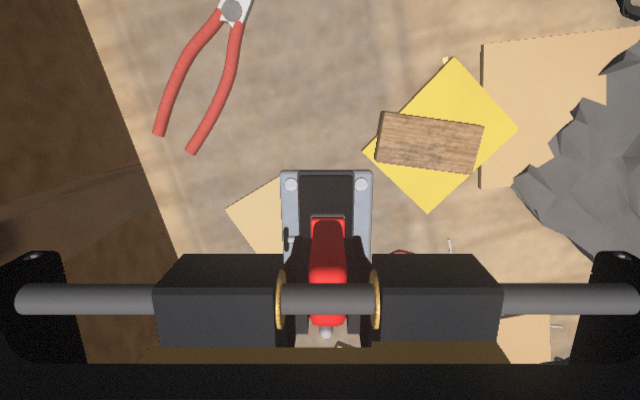

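The side crop shows the key held level, with the eye centre at crop (230,140) and the nose tip at (218,194). The wrist view shows the handle centred at u≈328 over the seat (299–354). The top view is blocked by the arm.

```bash
python3 - <<'E'
from h import *
s=cam('side');w=cam('wrist')
S=lambda x,y:((x+.5)/4+309.5,(y+.5)/4+109.5)
for z in (.141,.143,.145): print('eye z',z,onz(s,*S(230,140),z).round(4))
print('nose .117',onz(s,*S(218,193),.117).round(4))
print('pred eye px crop',[(proj(s,q)-[309.5,109.5])*4-.5 for q in([.509,-.1588,.143],[.509,-.1588,.140],[.512,-.1597,.117])])
# wrist: seat far end corners, handle
for u,v in((299,176),(354,176)): print('seat far corner',onz(w,u,v,.071).round(4))
print('nose tip in wrist',onz(w,327,331,.117).round(4),'pred',proj(w,[.512,-.1597,.117]))
for u,v in((311,230),(345,230),(328,230)): print('handle',onz(w,u,v,.208).round(4))
E
```

```text
eye z 0.141 [ 0.5089 -0.1639  0.141 ]
eye z 0.143 [ 0.509  -0.1604  0.143 ]
eye z 0.145 [ 0.5091 -0.1568  0.145 ]
nose .117 [ 0.5125 -0.1586  0.117 ]
pred eye px crop [array([229.90991144, 141.78854566]), array([229.43776325, 147.8216492 ]), array([219.11586259, 191.82596204])]
seat far corner [ 0.4485 -0.1827  0.071 ]
seat far corner [ 0.4469 -0.1403  0.071 ]
nose tip in wrist [ 0.5531 -0.1571  0.117 ] pred [325.48233674 281.28976677]
handle [ 0.4363 -0.1676  0.208 ]
handle [ 0.4358 -0.1547  0.208 ]
handle [ 0.436  -0.1611  0.208 ]
```

Shank, seat end and handle line up within 1 mm in y, and the yaw matches (2.2°). The eye needs +3.2 mm in x. I'll move that and lower to just over the nose tip.

play_rows([
  [0.32, 0, 0, 0, 0, 0, 0.5],
  [0, 0, -0.6, 0, 0, 0, 0.5],
  [0, 0, -0.6, 0, 0, 0, 0.5],
  [0, 0, -0.5, 0, 0, 0, 0.5],
  [0, 0, -0.4, 0, 0, 0, 0.5],
  [0, 0, -0.3, 0, 0, 0, 0.5],
  [0, 0, -0.3, 0, 0, 0, 0.5],
  [0, 0, 0, 0, 0, 0, 0.5],
])

```text
time: 7.98
ee_pos: [0.4703, -0.1611, 0.1389]
eef_rot: [0.694, 0.72, -0.0, -0.0]
ft_force: [0.6, 0.3, -1.3]
width: 0.0156
```

```bash
python3 - <<'E'
from h import *
st()
s=cam('side')
a=cv2.resize(s['img'][110:230,325:415],None,fx=6,fy=6,interpolation=2)[:600]
cv2.imwrite('pics/c3.png',a[:,:,::-1])
E
```

```text
t 7.975 p [ 0.4703 -0.1611  0.1389] q [ 6.938e-01  7.201e-01 -1.000e-04 -2.000e-04] f [ 0.63  0.32 -1.28] w 0.015583435138699066
```

View pics/c3.png

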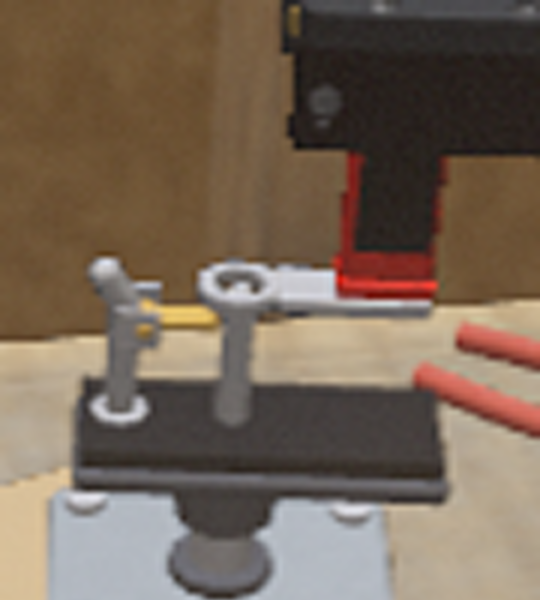

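The eye sits round the nose tip, with the tip visible in the hole at (241,288), and centred in x to about 0.5 mm. I'll press on past the gate.

play_rows([
  [0, 0, -0.3, 0, 0, 0, 0.5],
  [0, 0, -0.3, 0, 0, 0, 0.5],
  [0, 0, -0.3, 0, 0, 0, 0.5],
  [0, 0, -0.3, 0, 0, 0, 0.5],
])

```text
time: 8.52
ee_pos: [0.4706, -0.1612, 0.1272]
eef_rot: [0.694, 0.72, 0.0, 0.0]
ft_force: [-0.7, 1.2, 5.1]
width: 0.0156
```

play_rows([
  [0, 0, -0.3, 0, 0, 0, 0.5],
  [0, 0, -0.3, 0, 0, 0, 0.5],
  [0, 0, -0.3, 0, 0, 0, 0.5],
])

```text
time: 8.9
ee_pos: [0.4708, -0.1612, 0.1182]
eef_rot: [0.694, 0.72, 0.0, 0.0]
ft_force: [0.8, 0.7, 4.8]
width: 0.0158
```

play_rows([
  [0, 0, -0.3, 0, 0, 0, 0.5],
  [0, 0, -0.3, 0, 0, 0, 0.5],
  [0, 0, -0.2, 0, 0, 0, 0.5],
])

```text
time: 9.28
ee_pos: [0.4702, -0.1609, 0.1095]
eef_rot: [0.694, 0.72, -0.0, -0.0]
ft_force: [-0.3, 0.3, -1.3]
width: 0.0155
```

play_rows([
  [0, 0, -0.2, 0, 0, 0, 0.5],
  [0, 0, -0.2, 0, 0, 0, 0.5],
  [0, 0, 0, 0, 0, 0, 0.5],
])

```text
time: 9.65
ee_pos: [0.4704, -0.1611, 0.1059]
eef_rot: [0.694, 0.72, -0.0, -0.0]
ft_force: [0.2, 0.0, -2.0]
width: 0.0157
```

The gate load has vanished, so it snapped shut. Now I'll feel for the seat in small steps.

play_rows([
  [0, 0, -0.2, 0, 0, 0, 0.5],
  [0, 0, -0.2, 0, 0, 0, 0.5],
  [0, 0, 0, 0, 0, 0, 0.5],
])

```text
time: 10.02
ee_pos: [0.4703, -0.1611, 0.1019]
eef_rot: [0.694, 0.72, -0.0, -0.0]
ft_force: [-0.5, -0.3, -2.3]
width: 0.0156
```

play_rows([
  [0, 0, -0.1, 0, 0, 0, 0.5],
  [0, 0, -0.1, 0, 0, 0, 0.5],
  [0, 0, 0, 0, 0, 0, 0.5],
])

```text
time: 10.4
ee_pos: [0.4704, -0.1611, 0.1]
eef_rot: [0.694, 0.72, -0.0, -0.0]
ft_force: [-0.2, 0.8, -1.4]
width: 0.016
```

play_rows([
  [0, 0, -0.1, 0, 0, 0, 0.5],
  [0, 0, 0, 0, 0, 0, 0.5],
])

```text
time: 10.65
ee_pos: [0.4703, -0.1611, 0.099]
eef_rot: [0.694, 0.72, -0.0, -0.0]
ft_force: [-0.1, 0.2, -1.5]
width: 0.0157
```

play_rows([
  [0, 0, -0.1, 0, 0, 0, 0.5],
  [0, 0, 0, 0, 0, 0, 0.5],
])

```text
time: 10.9
ee_pos: [0.4703, -0.1611, 0.098]
eef_rot: [0.694, 0.72, -0.0, -0.0]
ft_force: [-0.2, 0.8, -0.9]
width: 0.0154
```

play_rows([
  [0, 0, -0.1, 0, 0, 0, 0.5],
  [0, 0, 0, 0, 0, 0, 0.5],
])

```text
time: 11.15
ee_pos: [0.4703, -0.1611, 0.097]
eef_rot: [0.694, 0.72, -0.0, -0.0]
ft_force: [-0.3, 0.0, -1.2]
width: 0.0158
```

play_rows([
  [0, 0, -0.1, 0, 0, 0, 0.5],
  [0, 0, 0, 0, 0, 0, 0.5],
])

```text
time: 11.4
ee_pos: [0.4704, -0.1612, 0.0962]
eef_rot: [0.694, 0.72, 0.0, -0.0]
ft_force: [-0.6, 0.4, 0.6]
width: 0.0158
```

play_rows([
  [0, 0, -0.1, 0, 0, 0, 0.5],
  [0, 0, 0, 0, 0, 0, 0.5],
])

```text
time: 11.65
ee_pos: [0.4704, -0.1612, 0.0952]
eef_rot: [0.694, 0.72, 0.0, -0.0]
ft_force: [-1.2, 0.9, 2.7]
width: 0.0155
```

```bash
python3 - <<'E'
from h import *
st()
s=cam('side')
a=cv2.resize(s['img'][130:220,325:415],None,fx=6,fy=6,interpolation=2)
cv2.imwrite('pics/c4.png',a[:,:,::-1])
E
```

```text
t 11.65 p [ 0.4704 -0.1612  0.0952] q [ 6.939e-01  7.201e-01  1.000e-04 -0.000e+00] f [-1.18  0.92  2.68] w 0.015538127545366926
```

View pics/c4.png

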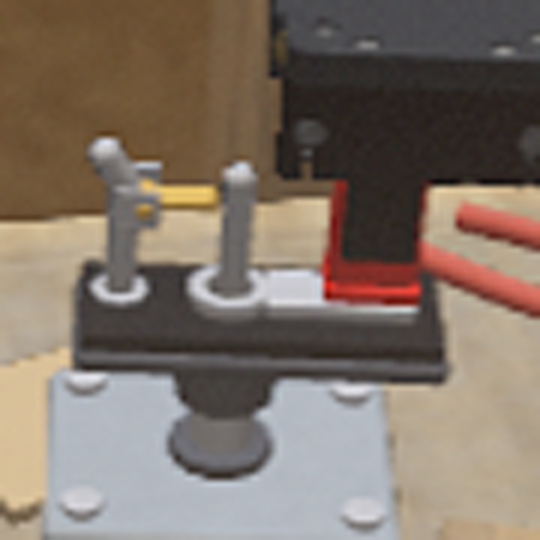

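The gate is level and shut, with the eye round the nose on the seat and the key level. Contact was at TCP z≈0.0965, so the gate stop is expected near 0.1225. I'll lift and then creep.

play_rows([
  [0, 0, 0.2, 0, 0, 0, 0.5],
  [0, 0, 0.4, 0, 0, 0, 0.5],
  [0, 0, 0.4, 0, 0, 0, 0.5],
  [0, 0, 0.4, 0, 0, 0, 0.5],
  [0, 0, 0.4, 0, 0, 0, 0.5],
  [0, 0, 0.3, 0, 0, 0, 0.5],
  [0, 0, 0.2, 0, 0, 0, 0.5],
  [0, 0, 0.1, 0, 0, 0, 0.5],
  [0, 0, 0, 0, 0, 0, 0.5],
])

```text
time: 12.82
ee_pos: [0.4704, -0.1611, 0.1191]
eef_rot: [0.694, 0.72, 0.0, -0.0]
ft_force: [-0.1, -0.4, -0.9]
width: 0.0158
```

play_rows([
  [0, 0, 0.05, 0, 0, 0, 0.5],
  [0, 0, 0.05, 0, 0, 0, 0.5],
  [0, 0, 0, 0, 0, 0, 0.5],
])

```text
time: 13.2
ee_pos: [0.4704, -0.1611, 0.1201]
eef_rot: [0.694, 0.72, 0.0, -0.0]
ft_force: [-0.1, -0.5, -1.2]
width: 0.0155
```

play_rows([
  [0, 0, 0.03, 0, 0, 0, 0.5],
  [0, 0, 0, 0, 0, 0, 0.5],
])

```text
time: 13.45
ee_pos: [0.4704, -0.1611, 0.1204]
eef_rot: [0.694, 0.72, 0.0, -0.0]
ft_force: [0.3, 0.1, -1.1]
width: 0.0156
```

play_rows([
  [0, 0, 0.05, 0, 0, 0, 0.5],
  [0, 0, 0.03, 0, 0, 0, 0.5],
  [0, 0, 0, 0, 0, 0, 0.5],
])

```text
time: 13.82
ee_pos: [0.4704, -0.1611, 0.1212]
eef_rot: [0.694, 0.72, 0.0, -0.0]
ft_force: [-0.6, 0.2, -1.4]
width: 0.0155
```

play_rows([
  [0, 0, 0.04, 0, 0, 0, 0.5],
  [0, 0, 0, 0, 0, 0, 0.5],
])

```text
time: 14.08
ee_pos: [0.4704, -0.1611, 0.1216]
eef_rot: [0.694, 0.72, 0.0, -0.0]
ft_force: [0.3, 0.6, -1.0]
width: 0.0156
```

play_rows([
  [0, 0, 0.03, 0, 0, 0, 0.5],
  [0, 0, 0, 0, 0, 0, 0.5],
])

```text
time: 14.32
ee_pos: [0.4704, -0.1611, 0.1219]
eef_rot: [0.694, 0.72, 0.0, -0.0]
ft_force: [-0.1, 0.9, -1.3]
width: 0.0156
```

play_rows([
  [0, 0, 0.03, 0, 0, 0, 0.5],
  [0, 0, 0, 0, 0, 0, 0.5],
])

```text
time: 14.58
ee_pos: [0.4704, -0.1611, 0.1222]
eef_rot: [0.694, 0.72, 0.0, -0.0]
ft_force: [0.8, -0.1, -1.4]
width: 0.0155
```

play_rows([
  [0, 0, 0.03, 0, 0, 0, 0.5],
  [0, 0, 0, 0, 0, 0, 0.5],
])

```text
time: 14.82
ee_pos: [0.4704, -0.1611, 0.1225]
eef_rot: [0.694, 0.72, 0.0, -0.0]
ft_force: [-1.3, -0.3, -1.4]
width: 0.0159
```

play_rows([
  [0, 0, 0.03, 0, 0, 0, 0.5],
  [0, 0, 0, 0, 0, 0, 0.5],
])

```text
time: 15.08
ee_pos: [0.4704, -0.1611, 0.1228]
eef_rot: [0.694, 0.72, 0.0, -0.0]
ft_force: [-0.2, 0.4, -1.9]
width: 0.0157
```

play_rows([
  [0, 0, 0.03, 0, 0, 0, 0.5],
  [0, 0, 0, 0, 0, 0, 0.5],
])

```text
time: 15.32
ee_pos: [0.4704, -0.1611, 0.123]
eef_rot: [0.694, 0.72, 0.0, -0.0]
ft_force: [0.1, 0.4, -2.0]
width: 0.0154
```

play_rows([
  [0, 0, 0.03, 0, 0, 0, 0.5],
  [0, 0, 0, 0, 0, 0, 0.5],
])

```text
time: 15.58
ee_pos: [0.4704, -0.1611, 0.1232]
eef_rot: [0.694, 0.72, -0.0, -0.0]
ft_force: [2.1, -0.6, -5.1]
width: 0.0158
```

play_rows([
  [0, 0, 0.02, 0, 0, 0, 0.5],
  [0, 0, 0, 0, 0, 0, 0.5],
])

```text
time: 15.82
ee_pos: [0.4703, -0.1611, 0.1233]
eef_rot: [0.694, 0.72, -0.0, -0.0]
ft_force: [2.8, -0.4, -9.5]
width: 0.0153
```

The tug is at about 8.3 N net. I'll hold it.

play_rows([
  [0, 0, 0, 0, 0, 0, 0.5],
  [0, 0, 0, 0, 0, 0, 0.5],
])

```text
time: 16.08
ee_pos: [0.4703, -0.161, 0.1234]
eef_rot: [0.694, 0.72, -0.0, -0.0]
ft_force: [4.2, -0.6, -11.0]
width: 0.0154
```

play_rows([
  [0, 0, 0, 0, 0, 0, 0.5],
  [0, 0, 0, 0, 0, 0, 0.5],
  [0, 0, 0, 0, 0, 0, 0.5],
])

```text
time: 16.45
ee_pos: [0.4703, -0.1611, 0.1234]
eef_rot: [0.694, 0.72, -0.0, -0.0]
ft_force: [5.8, -0.0, -12.1]
width: 0.0156
```

```bash
python3 - <<'E'
from h import *
st()
s=cam('side')
a=cv2.resize(s['img'][130:220,325:415],None,fx=6,fy=6,interpolation=2)
cv2.imwrite('pics/c5.png',a[:,:,::-1])
E
```

```text
t 16.45 p [ 0.4703 -0.1611  0.1234] q [ 6.938e-01  7.201e-01 -1.000e-04 -1.000e-04] f [  5.81  -0.05 -12.12] w 0.0156327503657225
```

View pics/c5.png

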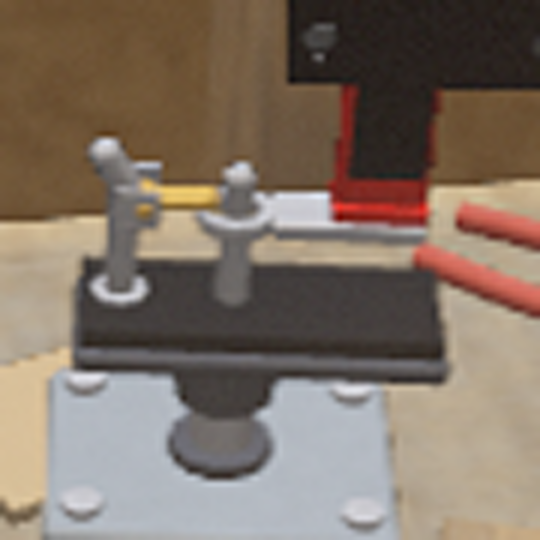

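The key is caught under the shut gate. The force crept up to about 11 N net, so I'll ease off slightly and hold nearer 8 N.

play_rows([
  [0, 0, -0.02, 0, 0, 0, 0.5],
  [0, 0, 0, 0, 0, 0, 0.5],
])

```text
time: 16.75
ee_pos: [0.4703, -0.1611, 0.1234]
eef_rot: [0.694, 0.72, -0.0, -0.0]
ft_force: [3.9, -0.6, -11.6]
width: 0.0157
```

play_rows([
  [0, 0, 0, 0, 0, 0, 0.5],
  [0, 0, 0, 0, 0, 0, 0.5],
])

```text
time: 17.0
ee_pos: [0.4703, -0.1611, 0.1234]
eef_rot: [0.694, 0.72, 0.0, -0.0]
ft_force: [3.4, -0.2, -11.9]
width: 0.0157
```

play_rows([
  [0, 0, -0.02, 0, 0, 0, 0.5],
  [0, 0, 0, 0, 0, 0, 0.5],
])

```text
time: 17.25
ee_pos: [0.4703, -0.1611, 0.1233]
eef_rot: [0.694, 0.72, 0.0, -0.0]
ft_force: [2.2, 0.8, -8.2]
width: 0.0155
```

play_rows([
  [0, 0, 0, 0, 0, 0, 0.5],
  [0, 0, 0, 0, 0, 0, 0.5],
])

```text
time: 17.5
ee_pos: [0.4704, -0.1611, 0.1233]
eef_rot: [0.694, 0.72, 0.0, -0.0]
ft_force: [1.5, 0.6, -7.4]
width: 0.0155
```

play_rows([
  [0, 0, 0, 0, 0, 0, 0.5],
  [0, 0, 0, 0, 0, 0, 0.5],
  [0, 0, 0, 0, 0, 0, 0.5],
])

```text
time: 17.88
ee_pos: [0.4704, -0.1611, 0.1232]
eef_rot: [0.694, 0.72, 0.0, -0.0]
ft_force: [1.5, 0.1, -6.3]
width: 0.0155
```

play_rows([
  [0, 0, 0.015, 0, 0, 0, 0.5],
  [0, 0, 0, 0, 0, 0, 0.5],
])

```text
time: 18.12
ee_pos: [0.4704, -0.1611, 0.1233]
eef_rot: [0.694, 0.72, 0.0, -0.0]
ft_force: [1.4, 0.0, -7.3]
width: 0.0156
```

play_rows([
  [0, 0, 0, 0, 0, 0, 0.5],
  [0, 0, 0, 0, 0, 0, 0.5],
])

```text
time: 18.38
ee_pos: [0.4704, -0.1611, 0.1233]
eef_rot: [0.694, 0.72, -0.0, -0.0]
ft_force: [0.7, 0.1, -8.1]
width: 0.0156
```

play_rows([
  [0, 0, 0, 0, 0, 0, 0.5],
  [0, 0, 0, 0, 0, 0, 0.5],
  [0, 0, 0, 0, 0, 0, 0.5],
])

```text
time: 18.75
ee_pos: [0.4704, -0.1611, 0.1233]
eef_rot: [0.694, 0.72, 0.0, -0.0]
ft_force: [3.1, 0.8, -8.7]
width: 0.0158
```

play_rows([
  [0, 0, 0, 0, 0, 0, 0.5],
  [0, 0, 0, 0, 0, 0, 0.5],
  [0, 0, 0, 0, 0, 0, 0.5],
  [0, 0, 0, 0, 0, 0, 0.5],
])

```text
time: 19.25
ee_pos: [0.4704, -0.1611, 0.1233]
eef_rot: [0.694, 0.72, 0.0, -0.0]
ft_force: [2.4, 1.5, -9.6]
width: 0.0156
```

play_rows([
  [0, 0, -0.2, 0, 0, 0, 0.5],
  [0, 0, -0.4, 0, 0, 0, 0.5],
  [0, 0, -0.4, 0, 0, 0, 0.5],
  [0, 0, -0.4, 0, 0, 0, 0.5],
  [0, 0, -0.4, 0, 0, 0, 0.5],
  [0, 0, -0.3, 0, 0, 0, 0.5],
  [0, 0, -0.2, 0, 0, 0, 0.5],
  [0, 0, -0.1, 0, 0, 0, 0.5],
  [0, 0, -0.1, 0, 0, 0, 0.5],
  [0, 0, -0.1, 0, 0, 0, 0.5],
  [0, 0, -0.1, 0, 0, 0, 0.5],
  [0, 0, 0, 0, 0, 0, 0.5],
  [0, 0, 0, 0, 0, 0, 0.5],
])

```text
time: 20.88
ee_pos: [0.4704, -0.1611, 0.0964]
eef_rot: [0.694, 0.72, 0.0, -0.0]
ft_force: [0.4, -0.3, -1.4]
width: 0.0154
```

The tug held at about 7.5–8.4 N net for a second. Now I'll seat it.

play_rows([
  [0, 0, -0.1, 0, 0, 0, 0.5],
  [0, 0, 0, 0, 0, 0, 0.5],
])

```text
time: 21.12
ee_pos: [0.4705, -0.1611, 0.0955]
eef_rot: [0.694, 0.72, 0.0, -0.0]
ft_force: [-1.8, 0.6, 2.9]
width: 0.0156
```

```bash
python3 - <<'E'
from h import *
st()
s=cam('side')
a=cv2.resize(s['img'][130:220,325:415],None,fx=6,fy=6,interpolation=2)
cv2.imwrite('pics/c6.png',a[:,:,::-1])
E
```

```text
t 21.125 p [ 0.4705 -0.1611  0.0955] q [ 6.938e-01  7.201e-01  1.000e-04 -0.000e+00] f [-1.79  0.56  2.89] w 0.01558037517899334
```

View pics/c6.png

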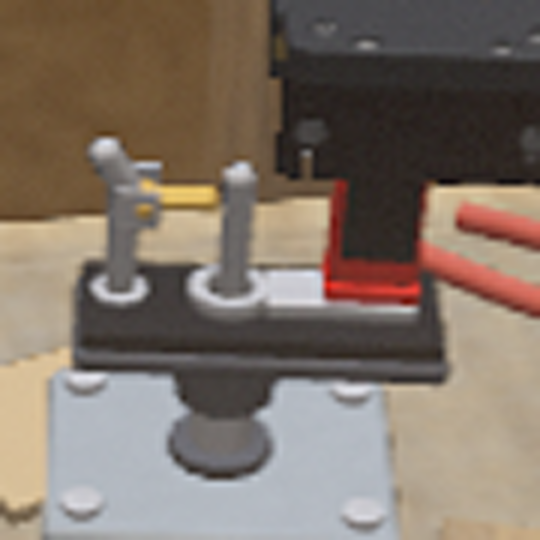

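The key is level on the seat and the gate is shut. I'll ease the load, let go and retreat straight up.

play_rows([
  [0, 0, 0.06, 0, 0, 0, 0.5],
  [0, 0, 0, 0, 0, 0, 0.5],
  [0, 0, 0, 0, 0, 0, 2],
  [0, 0, 0, 0, 0, 0, 3],
  [0, 0, 0, 0, 0, 0, 4.5],
  [0, 0, 0, 0, 0, 0, 4.5],
  [0, 0, 0, 0, 0, 0, 4.5],
  [0, 0, 1, 0, 0, 0, 4.5],
  [0, 0, 2, 0, 0, 0, 4.5],
  [0, 0, 3, 0, 0, 0, 4.5],
  [0, 0, 3, 0, 0, 0, 4.5],
  [0, 0, 3, 0, 0, 0, 4.5],
  [0, 0, 2, 0, 0, 0, 4.5],
  [0, 0, 0, 0, 0, 0, 4.5],
  [0, 0, 0, 0, 0, 0, 4.5],
])

```text
time: 23.05
ee_pos: [0.4701, -0.161, 0.2354]
eef_rot: [0.694, 0.72, -0.0, -0.0]
ft_force: [-0.5, -0.3, -0.5]
width: 0.0451
```

```bash
python3 - <<'E'
from h import *
st()
s=cam('side')
a=cv2.resize(s['img'][130:220,325:415],None,fx=6,fy=6,interpolation=2)
cv2.imwrite('pics/c7.png',a[:,:,::-1])
E
```

```text
t 23.05 p [ 0.4701 -0.161   0.2354] q [ 6.938e-01  7.202e-01 -2.000e-04 -3.000e-04] f [-0.45 -0.31 -0.48] w 0.045062215340565
```

View pics/c7.png

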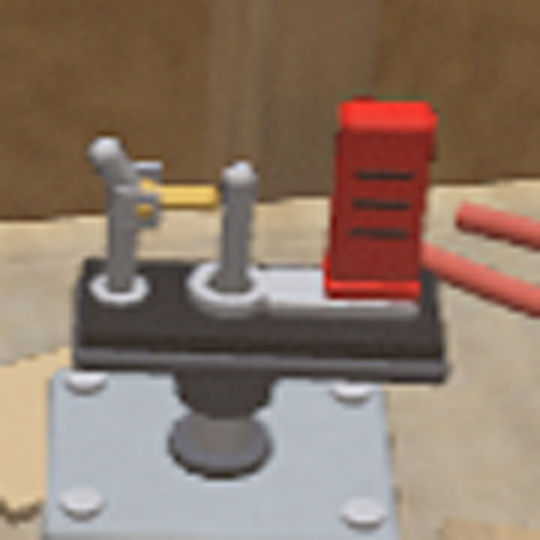

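The key lies level on the seat with its eye round the nose and the gate shut, and the gripper is clear.

```bash
python3 -c "
from bench import r
print(r.close_job())"
```

```text
the job is handed in; nothing more can be done
None
```

The isolator key is on the keeper, caught behind the shut gate, and I have handed the job in at about 23 s of the 72 s allowed.

- **Putting it on:** I gripped the handle and lined up the eye with the nose using the side and wrist cameras. I then pressed it past the gate at about 6 N. The load dropped away when the key's underside was about 15 mm above the seat, and the picture showed the gate shut.
- **Seat:** contact came at a seat height of about 70.5 mm, and I pressed it with about 4 N.
- **Tug test:** the stop came about 26.5 mm above the seat, which matches the 26 mm expected. The pull was not steady at first. It reached 8 N, crept up to about 11 N, and fell to about 5 N when I eased off. I then held it at about 7 to 8.4 N for roughly a second. The highest reading was well under the 25 N limit.
- **Last checks:** the final picture shows the key level on the seat, its eye round the nose and the gate shut. The gripper was about 14 cm above where it let go, with no real force on it. I did not measure the jar, tape and block again afterwards, but the arm never went near them.

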